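# Lay out a piston set to drain

## Task

Fit the drain plate into the drip tray: tuck its plain back edge under the tray's lip, then lower the edge with the grip until the plate lies flat on the ledges. Then, with the plate's grip towards you, set the washed parts out on it in one row in the order they go together, set down and not dropped: the piston standing in the middle of the plate's left half, the connecting rod lying lengthwise in the middle of the right half with its big end towards the grip, and the gudgeon pin standing on end midway between them. Leave the tin, the tape and the screwdriver where they are.

Things in the scene. Friction and masses are not known exactly. Their poses are not given: they have to be found in the camera images.
- tray: Fixed dark drip tray, 196 x 238 mm outside. Origin: centre of underside; x to its back wall, y left, z up; front wall towards the robot. Inside 190 (x) by 232 (y); front and side walls 24 high; side ledges, tops at z 14, carry the plate. The back wall's lip reaches 20 forward, underside z 27, top z 31; lip edge to front wall: 170. Home, the plate's origin is at x 0, y 0 (play 6 each way), z 14.
- drain_plate: Loose slotted aluminium plate, 178 (x) by 220 (y) by 5 mm, 0.26 kg, flat on the bench at the start. Origin: centre of underside; x from the grip edge to the plain back edge, y left seen with the grip towards you. Grip: upright tab 10 thick (x), 50 wide, centred at x -78, y 0, from z 5 to z 47: pinch it front to back. Middles of its left and right halves: x 0, y +55 and x 0, y -55.
- piston: Loose aluminium engine piston, a cylinder 60 mm in diameter, 52 mm high, with ring grooves, standing crown up; about 0.26 kg. Origin: centre of its underside; z up. Its yaw does not matter.
- gudgeon_pin: Loose steel gudgeon pin, a bright tube 18 mm in diameter, 50 mm high, standing on end; about 0.07 kg. Origin: centre of its underside; z up. Its yaw does not matter.
- con_rod: Loose dark steel connecting rod lying flat, 126 mm long, 20 thick, 0.22 kg. Origin: centre of the big-end eye (46 in diameter, 52 over the bolts), on the underside; x to the small-end eye (26) at x 90; middle of its length at x 40. Pinch the shank, 16 wide, x 23 to 77, z 2.5 to 17.5; balance near x 30. Laid as asked, its origin is at x -40, y -55 in the plate's frame, its x along the plate's.
- tin: Bystander: closed green tin, 74 mm in diameter, 105 mm high. Origin: centre of its underside. Leave alone.
- tape_roll: Bystander: roll of cream masking tape lying flat, 90 mm in diameter, 48 mm high. Origin: centre of its underside. Leave alone.
- screwdriver: Bystander: screwdriver with a red handle, 200 mm long, lying on the bench; origin at mid-length, on the bench; x from handle to tip. Leave alone.
Not all that is in view belongs to the job. Of the things like the con_rod, leave any that is blue; of the rest the larger one is meant. Leave any pink look-alike of the piston alone.

How it is judged:
On the way:
1. the drain plate is home in the tray, back edge under the lip, flat on the ledges, and let go, before any part is on it (x of drain_plate in the frame of tray between -0.012 and 0.012 m and y of drain_plate in the frame of tray between -0.012 and 0.012 m and z of drain_plate in the frame of tray between 0.01 and 0.018 m and angle between drain_plate's own z axis and vertical below 0.04 rad and angle between the x axis of drain_plate and the x axis of tray, either way round below 0.12 rad and contact force between the fingers and drain_plate below 0.05 N and contact force between drain_plate and piston below 0.05 N and contact force between drain_plate and gudgeon_pin below 0.05 N and contact force between drain_plate and con_rod below 0.05 N), for 0.2 s.
At the end, for the whole second after the job is handed in: Plate home: 12 mm in x, y, 4 mm in z, 0.04 rad tilt, 0.12 rad turn. On it, in its frame: piston upright at y +55, pin upright at y 0, rod flat at y -55 (big end at x -40, lengthwise to 0.2 rad); within 15 mm in y, 20 in x, 4 in z, 0.08 rad tilt. All released and at rest (0.02 m/s) (x of drain_plate in the frame of tray between -0.012 and 0.012 m and y of drain_plate in the frame of tray between -0.012 and 0.012 m and z of drain_plate in the frame of tray between 0.01 and 0.018 m and angle between drain_plate's own z axis and vertical below 0.04 rad and angle between the x axis of drain_plate and the x axis of tray, either way round below 0.12 rad and x of piston in the frame of drain_plate between -0.02 and 0.02 m and y of piston in the frame of drain_plate between 0.04 and 0.07 m and z of piston in the frame of drain_plate between 0.001 and 0.009 m and angle between each of piston, gudgeon_pin, con_rod's own z axis and vertical below 0.08 rad and x of gudgeon_pin in the frame of drain_plate between -0.02 and 0.02 m and y of gudgeon_pin in the frame of drain_plate between -0.015 and 0.015 m and z of gudgeon_pin in the frame of drain_plate between 0.001 and 0.009 m and x of con_rod in the frame of drain_plate between -0.06 and -0.02 m and y of con_rod in the frame of drain_plate between -0.07 and -0.04 m and z of con_rod in the frame of drain_plate between 0.001 and 0.009 m and angle between the x axis of con_rod and the x axis of drain_plate, either way round below 0.2 rad and linear speed of each of drain_plate, piston, gudgeon_pin, con_rod below 0.02 m/s); the robot touches nothing.
It fails at once if the piston is dropped or thrown (moving faster than 0.5 m/s, a fall of about 13 mm, while the fingers do not touch it) (linear speed of piston above 0.5 m/s and contact force between the fingers and piston below 0.01 N).
It fails at once if the gudgeon pin is dropped or thrown (moving faster than 0.5 m/s, a fall of about 13 mm, while the fingers do not touch it) (linear speed of gudgeon_pin above 0.5 m/s and contact force between the fingers and gudgeon_pin below 0.01 N).
It fails at once if the connecting rod is dropped or thrown (moving faster than 0.5 m/s, a fall of about 13 mm, while the fingers do not touch it) (linear speed of con_rod above 0.5 m/s and contact force between the fingers and con_rod below 0.01 N).
It fails at once if the tin, the roll of tape or the screwdriver is pushed more than 25 mm from its place (distance of any of tin, tape_roll, screwdriver from where it was at the start of the episode above 0.025 m).
It also fails if it takes over 99 s, if anything falls off the work surface, if the arm or the gripper's body presses on something with over 40 N, if the wrist force passes 120 N, or if a joint passes its speed limit or range.

## Robot

A 6-joint arm with a two-finger parallel gripper is mounted at the origin on the work surface. World frame = base frame: x ahead of the robot, y to its left, z up, the work surface at z = 0. Lengths are in m, angles in rad, forces in N, time in s.
With the tool pointing down it reaches from about 0.25 to 0.725 m from the base axis. Payload 4 kg.
Tool frame: the origin (TCP) lies midway between the tips of the shut fingers; the grasp point (between the pads) lies 19 mm behind it; z points along the fingers, y is the line along which they close (so a half turn about z gives the same grasp; the last joint's range is limited). The gripper opens to 85 mm and grips with 20 to 120 N. Pads are 22 mm wide; open, the fingers measure 114 mm over their backs; the gripper's body (76 mm by 85 mm) begins 54 mm behind the grasp point. The pads swing forward as they close: fully open they stand 13 mm farther back than shut.
Start: joints at [1.123, 0.241, 0.005, 1.335, 0, 1.571], TCP at [0.216, 0.451, 0.231] pointing down, gripper open.
Joint ranges: [-2.72, 2.72], [-1.05, 1.87], [-1.09, 1.28], [-1.99, 2.15], [-1.42, 1.44], [-3.14, 3.14]. Speed limits (rad/s): [2.79, 2.79, 3.14, 3.14, 3.14, 3.14].

## Interface

Orientations are given as a unit quaternion [x, y, z, w].
In Python, from workcell import get_obs, imaging, workorder gives the robot as it stands.
- The arm moves only by the shell command python3 -m jog 'ROWS'. ROWS is a JSON list of rows, 1 to 10 of them, each an object with the fields ax, ay, az (a rotation vector in rad), x, y, z (the shift in m), finger_gap (the finger opening in m); a field left out counts as zero (the opening has to be given); each row is the pose to reach, as a shift and turn from the pose commanded when the command began, along the tool's axes at that moment; what a row does not reach only later rows make up. A row lasts 1/8 s, in which the tool goes at most 0.0625 m and 0.188 rad, less where a joint would pass 70% of its speed; a pose out of reach is approached as far as the arm can. The fingers move at their own pace and stop on an object; the grip force is fixed at half the most. Time passes only in rows, so rows that do not move let the fingers close. It prints the time, the measured TCP pose, the force, the opening and the grip force at its end. Input that does not fit is refused with a message, and nothing moves.
- get_obs(): the state, without advancing time (a new reading comes with each control period).
- imaging.camera(name): name is "scene" or "top" or "wrist"; returns (picture, depth): 420x560x3 uint8, red, green, blue; 420x560 float32, m along the optical axis (not along the pixel's ray), 0 where there is no reading.
- imaging.calibration(name): a dict with "mtx" (3x3 intrinsics, pixels), "k1" (the pictures are not rectified: a ray, as slopes to the right and down, at radius r is drawn at 1 + k1 r^2 times it, then the intrinsics apply), "R" (3x3) and "t" (3): a world point X has camera coordinates R X + t. Camera axes: x right, y down, z forward; pixel columns grow to the right and rows downward; lengths in m; the calibration is good to about 2 mm. A picture is of the moment at which its call begins: read the wrist's pose just before it. calibration takes no time and is no camera call; for the wrist camera it gives the pose at the moment of the call.
- workorder.job_done(): hands the job in; it is judged then, once.
The state is a dict: "clock": time; "joint_pos": joint angles; "joint_vel": joint speeds; "tau": joint torques, N m; "eef_pos": TCP position; "tool_rot": TCP orientation; "ft_force": force on the tool from outside, world axes, zero at the start; "ft_torque": the same for the moment, N m; "grip_width": finger opening in m; "grasp_force": force on a finger pad.
Only numpy, scipy, OpenCV 4.12 (cv2) and the standard library are available. Lean on these libraries where they do the work, as an engineer would, in place of code of your own. Each camera call takes 0.05 s, during which the arm holds its last target. There are 200 camera calls.

## Working session

There is one attempt and no reset: what is moved stays moved. The work goes in short steps, Python scripts to look and compute and a shell command to move; the robot and the scene stay as the last step left them, time stands still between calls to the robot, and variables do not carry over. Pictures are saved under pics/ and viewed, at most 14 in all, crops included, and the job is handed in when it is done.

```bash
ls; mkdir -p pics
python3 - <<'E'
from workcell import get_obs, imaging
import cv2, numpy as np
for n in("top","scene"):
    p,d=imaging.camera(n); cv2.imwrite(f"pics/{n}0.png",p[:,:,::-1]); np.save(f"pics/{n}0.npy",d)
    c=imaging.calibration(n); print(n,c)
o=get_obs();print({k:np.round(v,3).tolist() for k,v in o.items()})
E
```

```text
pics
top {'mtx': array([[489.6602284 ,   0.        , 275.45472701],
       [  0.        , 489.6602284 , 206.0667233 ],
       [  0.        ,   0.        ,   1.        ]]), 'k1': 0.05888408499344268, 'R': array([[-0.01735867, -0.99976897, -0.01267638],
       [-0.99592776,  0.01841099, -0.08825492],
       [ 0.08846791,  0.01109278, -0.99601726]]), 't': array([0.02190654, 0.52752116, 1.31456753])}
scene {'mtx': array([[462.00295988,   0.        , 274.95542045],
       [  0.        , 462.00295988, 211.06116205],
       [  0.        ,   0.        ,   1.        ]]), 'k1': -0.133459951570369, 'R': array([[ 0.86359039,  0.50411565, -0.00889073],
       [ 0.3404271 , -0.59600477, -0.72724666],
       [-0.37191534,  0.62501658, -0.68631862]]), 't': array([-0.43437066, -0.12500643,  1.54125265])}
{'clock': 0.1, 'joint_pos': [1.123, 0.241, 0.004, 1.335, 0.0, 1.571], 'joint_vel': [-0.0, -0.003, 0.004, -0.002, -0.001, -0.001], 'tau': [0.001, -37.314, 25.301, 0.011, 0.0, 0.0], 'eef_pos': [0.216, 0.45, 0.23], 'tool_rot': [0.222, 0.975, -0.001, -0.0], 'ft_force': [-0.191, 0.372, -0.077], 'ft_torque': [0.008, 0.001, 0.031], 'grasp_force': 0.0, 'grip_width': 0.086}
```

View pics/top0.png

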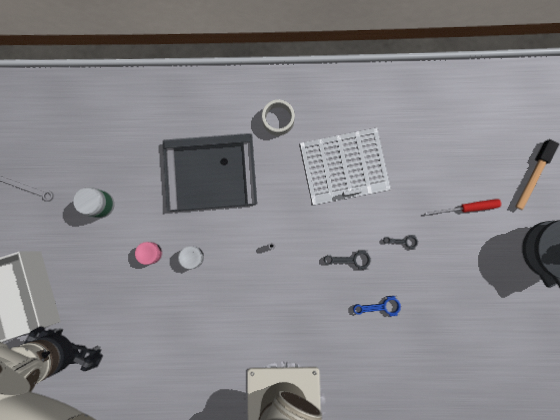

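View pics/scene0.png

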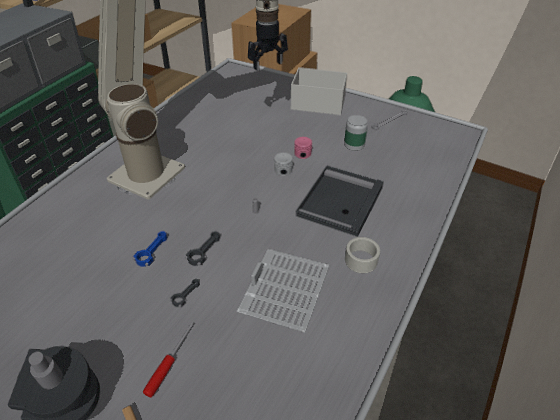

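The top view shows the tray (208,172) with its lip on the far side (row ~138) and the plate (345,166) with its grip at (352,192). The white piston is at (190,258), with a pink look-alike at (148,253), and the pin is at (270,246).
Rod candidates are the large dark one (346,260), the small dark one (399,241) and the blue one (376,307). The large dark one fits, because it is not blue and is larger than the other dark one. An enlarged crop will confirm it.

```bash
cat > h.py <<'E'
from workcell import get_obs, imaging
import cv2, numpy as np
from scipy.spatial.transform import Rotation as Ro
def ray(c,u,v):
    m=c['mtx']; a=np.array([(u-m[0,2])/m[0,0],(v-m[1,2])/m[1,1]]); s=a.copy()
    for _ in range(20): s=a/(1+c['k1']*(s@s))
    return -c['R'].T@c['t'], c['R'].T@np.r_[s,1]
def atz(c,u,v,z):
    o,d=ray(c,u,v); return o+d*(z-o[2])/d[2]
def atd(c,u,v,dep):
    o,d=ray(c,u,v); return o+d*dep
def proj(c,X):
    p=c['R']@np.array(X)+c['t']; s=p[:2]/p[2]; s=s*(1+c['k1']*(s@s)); return s*[c['mtx'][0,0],c['mtx'][1,1]]+c['mtx'][:2,2]
def tri(c1,p1,c2,p2):
    o1,d1=ray(c1,*p1);o2,d2=ray(c2,*p2)
    s=np.linalg.lstsq(np.c_[d1,-d2],o2-o1,rcond=None)[0]
    a,b=o1+d1*s[0],o2+d2*s[1]; return (a+b)/2,np.linalg.norm(a-b)
def go(xyz,yaw,pitch=0):
    """pose wanted: tool down, finger line (tool y) at world angle yaw; prints rotvec+shift in tool axes"""
    o=get_obs(); R0=Ro.from_quat(o['tool_rot']); out=[]
    for k in (0,np.pi):
        a=yaw+k; y=np.array([np.cos(a),np.sin(a),0]); z=np.array([0,0,-1.]); R=Ro.from_matrix(np.c_[np.cross(y,z),y,z])
        out.append((R0.inv()*R).as_rotvec())
    r=min(out,key=np.linalg.norm)
    print('rot',r.round(3),'shift',R0.inv().apply(np.array(xyz)-o['eef_pos']).round(4),'at',o['eef_pos'].round(4),'j6',o['joint_pos'].round(2))
E
python3 - <<'E'
from h import *
t=cv2.imread('pics/top0.png'); cv2.imwrite('pics/crop1.png',cv2.resize(t[120:280,150:430],None,fx=2.85,fy=2.85,interpolation=cv2.INTER_CUBIC))
s=cv2.imread('pics/scene0.png'); cv2.imwrite('pics/crop2.png',cv2.resize(s[130:340,150:390],None,fx=2.8,fy=2.8,interpolation=cv2.INTER_CUBIC))
c=imaging.calibration('top'); d=np.load('pics/top0.npy')
for n,(u,v) in dict(piston=(190,258),pin=(270,246),rod=(346,260),rodbig=(361,253),tab=(352,191),plate=(345,160),lip=(208,138),floor=(208,172),ledgeL=(171,180),ledgeR=(248,173),tin=(88,200),tape=(266,117)).items(): print(n,d[v,u].round(4),atd(c,u,v,d[v,u]).round(4))
E
```

```text
piston 1.3 [0.3914 0.2408 0.0521]
pin 1.3169 [0.4193 0.0289 0.0353]
rod 1.332 [ 0.3781 -0.1764  0.0141]
rodbig 1.3275 [ 0.3965 -0.2167  0.0198]
tab 1.3193 [ 0.563  -0.1944  0.0431]
plate 1.3584 [ 0.6534 -0.1822  0.012 ]
lip 1.3501 [0.7186 0.1947 0.0303]
floor 1.3739 [ 0.6293  0.2    -0.0014]
ledgeL 1.3536 [0.6058 0.2992 0.018 ]
ledgeR 1.3614 [0.6227 0.0873 0.0093]
tin 1.2627 [0.5449 0.4905 0.1059]
tape 1.3863 [ 0.7832  0.0351 -0.002 ]
```

View pics/crop1.png

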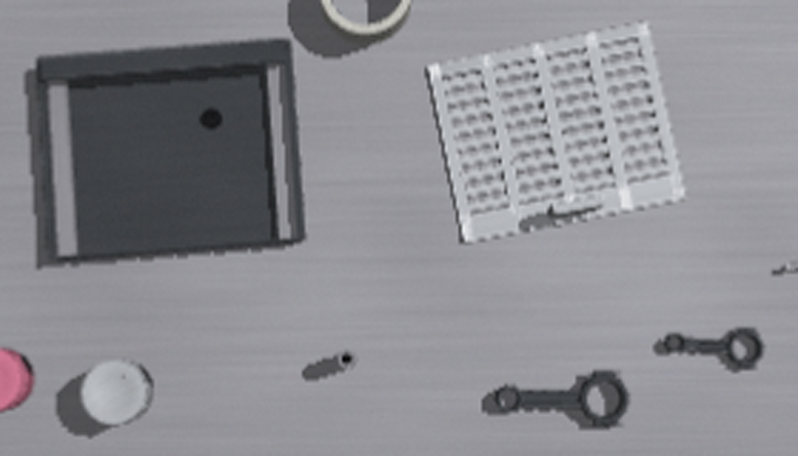

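View pics/crop2.png

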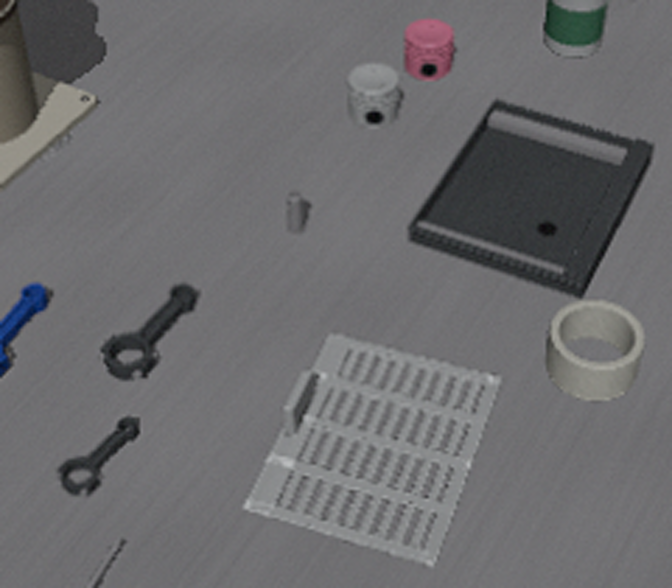

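The large dark rod, at crop1 (560,400), is confirmed: it's neither blue nor the smaller one. Its big end is on the right at (603,399) and its small end at (507,397).
The scene crop gives these matching points:
- Piston crown centre: (373,78).
- Pin top: (295,197).
- Grip tab top: about (307,375) to (318,374).

Run:
```python
from h import *
ct,cs=imaging.calibration('top'),imaging.calibration('scene')
T=lambda u,v:((u+.5)/2.85-.5+150,(v+.5)/2.85-.5+120)
S=lambda u,v:((u+.5)/2.8-.5+150,(v+.5)/2.8-.5+130)
def P(n,a,z): print(n,atz(ct,*T(*a),z)[:2].round(4))
tr=[atz(ct,*T(*a),z)[:2] for a,z in(((38,60),.031),((291,40),.031),((304,240),.024),((38,266),.024))]
pl=[atz(ct,*T(*a),.005)[:2] for a in((430,67),(646,22),(685,198),(463,242))]
for n,q in(('tray',tr),('plate',pl)):
    q=np.array(q); b=(q[0]+q[1])/2; f=(q[2]+q[3])/2; l=(q[0]+q[3])/2; r=(q[1]+q[2])/2
    x=b-f; y=l-r
    print(n,q.round(4).tolist(),'c',q.mean(0).round(4),'len',np.linalg.norm(x).round(4),np.linalg.norm(y).round(4),'yaw x',np.arctan2(x[1],x[0]).round(4),'yaw y',(np.arctan2(-y[0],y[1])).round(4))
    # project to scene for check
P('rodbig',(603,399),.02);P('rodsmall',(508,397),.02)
print('piston',tri(ct,T(115,389),cs,S(373,78)))
print('pin',tri(ct,T(346,358),cs,S(295,197)))
print('rodbig',tri(ct,T(603,399),cs,S(130,354)));print('rodsmall',tri(ct,T(508,397),cs,S(183,296)))
print('plate corner BL',tri(ct,T(430,67),cs,S(500,377)),'FL',tri(ct,T(463,242),cs,S(332,335)),'BR',tri(ct,T(646,22),cs,S(434,562)),'FR',tri(ct,T(685,198),cs,S(245,508)))
print('tray BL',tri(ct,T(38,60),cs,S(652,148)),'FL',tri(ct,T(38,266),cs,S(497,101)),'BR',tri(ct,T(291,40),cs,S(582,292)),'FR',tri(ct,T(304,240),cs,S(410,232)))
print('tab top ends in top cam: L',P('tabL',(543,212),.047),P('tabR',(603,208),.047))
```

```text
tray [[0.713, 0.318], [0.7282, 0.074], [0.5347, 0.0646], [0.5144, 0.3194]] c [0.6226 0.194 ] len 0.196 0.2501 yaw x 0.0204 yaw y 0.071
plate [[0.7047, -0.0606], [0.7447, -0.2728], [0.5705, -0.3045], [0.5317, -0.0889]] c [ 0.6379 -0.1817] len 0.1762 0.2175 yaw x 0.1712 yaw y 0.1822
rodbig [ 0.3785 -0.2167]
rodsmall [ 0.3818 -0.127 ]
piston (array([0.39532484, 0.23909279, 0.05747677]), np.float64(0.0023282439022644244))
pin (array([0.42075488, 0.02543252, 0.04912968]), np.float64(0.0006606096174390821))
rodbig (array([ 0.37923047, -0.21693759,  0.01425763]), np.float64(0.002128164537758484))
rodsmall (array([ 0.38127853, -0.12767653,  0.01624653]), np.float64(0.0010784127732617807))
plate corner BL (array([ 0.70365483, -0.06030615,  0.0104738 ]), np.float64(0.00026634944845218373)) FL (array([ 0.5323881 , -0.08865082,  0.00337213]), np.float64(0.0013048614414813708)) BR (array([ 0.7437629 , -0.27203313,  0.00883323]), np.float64(1.4433824891380123e-05)) FR (array([ 0.57130344, -0.30422733,  0.0041055 ]), np.float64(0.0016955321728614166))
tray BL (array([0.71374663, 0.31904867, 0.02563298]), np.float64(0.0010269103024814668)) FL (array([0.5161054 , 0.32248639, 0.01369435]), np.float64(0.0019819598011587454)) BR (array([0.73068635, 0.07457408, 0.01987108]), np.float64(0.0003342582030905021)) FR (array([0.53619621, 0.06547937, 0.01924061]), np.float64(0.0024096357898119782))
tabL [ 0.5549 -0.1621]
tabR [ 0.5576 -0.2184]
tab top ends in top cam: L None None
```

Run:
```python
from h import *
c=imaging.calibration('wrist'); o=get_obs(); R0=Ro.from_quat(o['tool_rot']).as_matrix()
print('cam pos in tool',R0.T@(-c['R'].T@c['t']-o['eef_pos']),'cam axes in tool\n',(R0.T@c['R'].T).round(3),c['mtx'][0,0])
go([.52,.19,.30],0.05); go([.561,-.196,.25],0.177)
```

```text
cam pos in tool [ 0.06615933 -0.00106194 -0.14309863] cam axes in tool
 [[ 0.    -0.965 -0.261]
 [ 1.     0.     0.   ]
 [-0.    -0.261  0.965]] 293.01735507075864
rot [-2.000e-03  1.000e-03  1.073e+00] shift [-0.3865 -0.1031 -0.0693] at [0.2162 0.4502 0.2305] j6 [1.12 0.24 0.   1.34 0.   1.57]
rot [-0.002  0.001  0.946] shift [-0.5905 -0.4332 -0.0187] at [0.2162 0.4502 0.2305] j6 [1.12 0.24 0.   1.34 0.   1.57]
```

```bash
python3 -m jog '[{"az": 0.54,"x": -0.21,"y": -0.045,"finger_gap": 0.085},{"az": 1.073,"x": -0.4135,"y": -0.09,"z": 0.03,"finger_gap": 0.085},{"az": 1.073,"x": -0.4135,"y": -0.09,"z": 0.03,"finger_gap": 0.085},{"az": 1.073,"x": -0.4135,"y": -0.09,"z": 0.03,"finger_gap": 0.085},{"az": 1.073,"x": -0.4135,"y": -0.09,"z": 0.03,"finger_gap": 0.085},{"az": 1.073,"x": -0.4135,"y": -0.09,"z": 0.03,"finger_gap": 0.085},{"az": 1.073,"x": -0.4135,"y": -0.09,"z": 0.03,"finger_gap": 0.085},{"az": 1.073,"x": -0.4135,"y": -0.09,"z": 0.03,"finger_gap": 0.085},{"az": 1.073,"x": -0.4135,"y": -0.09,"z": 0.03,"finger_gap": 0.085}]'
python3 - <<'E'
from h import *
import pickle
c=imaging.calibration('wrist'); p,d=imaging.camera('wrist'); pickle.dump((c,p,d),open('pics/w1.pkl','wb'))
cv2.imwrite('pics/w1.png',cv2.resize(p[:,:,::-1],None,fx=1.42,fy=1.42,interpolation=cv2.INTER_CUBIC))
go([.561,-.196,.25],0.177)
E
```

```text
clock: 1.23
eef_pos: [0.5496, 0.1904, 0.2006]
tool_rot: [0.689, 0.724, -0.001, -0.001]
ft_force: [-0.3, -0.1, -0.2]
grip_width: 0.0849
grasp_force: 0.0
rot [-0.001 -0.    -0.126] shift [-0.3871 -0.0081 -0.049 ] at [0.5494 0.191  0.201 ] j6 [0.33 0.42 0.18 1.33 0.   1.85]
```

View pics/w1.png

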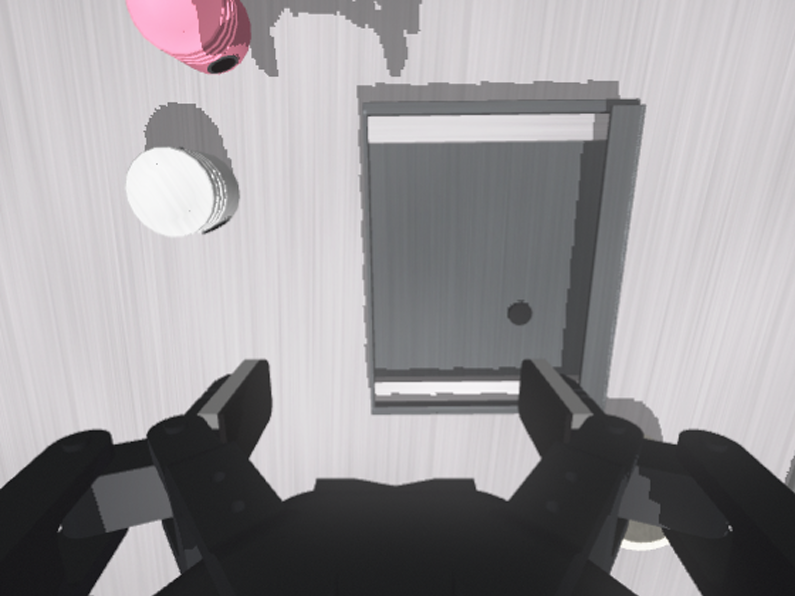

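The wrist view shows the tray's front outer rim running from (361,104) to (373,413). The left outer rim runs from (361,102) to (640,100), and the lip's back edge starts at (645,105). The lip's front edge runs from (610,112) to (580,395), and the piston crown is centred at (171,192).

Run:
```python
from h import *
import pickle
c,p,d=pickle.load(open('pics/w1.pkl','rb'))
W=lambda u,v:((u+.5)/1.42-.5,(v+.5)/1.42-.5)
for n,a,z in(('FLo',(362,104),.024),('FRo',(373,412),.024),('FLi',(369,116),.024),('FRi',(375,402),.024),('BLo lip',(645,105),.031),('lipedge L',(610,112),.031),('lipedge R',(580,395),.031),('lipback R',(608,395),.031),('BL wall',(609,102),.024),('piston',(171,192),.052)):
    print(n,atz(c,*W(*a),z)[:2].round(4))
ct=imaging.calibration('top')
T=lambda u,v:((u+.5)/2.85-.5+150,(v+.5)/2.85-.5+120)
print('piston stereo',tri(ct,T(115,389),c,W(171,192)))
print('tray FL stereo',tri(ct,T(41,261),c,W(362,104)),'lip BL',tri(ct,T(38,60),c,W(645,105)))
for n,(u,v) in dict(lip=(625,200),ledge=(480,127),floor=(480,220),ledR=(440,388),crown=(171,192)).items():
    x,y=map(int,W(u,v)); print(n,atd(c,x,y,d[y,x]).round(4))
```

```text
FLo [0.5197 0.3088]
FRo [0.5362 0.0655]
FLi [0.5249 0.3012]
FRi [0.5376 0.0752]
BLo lip [0.7153 0.3165]
lipedge L [0.6921 0.3109]
lipedge R [0.7075 0.0943]
lipback R [0.7306 0.0955]
BL wall [0.6935 0.3186]
piston [0.394  0.2426]
piston stereo (array([0.39573747, 0.24156021, 0.05415215]), np.float64(0.0025544787110747245))
tray FL stereo (array([0.51937588, 0.30975952, 0.0383913 ]), np.float64(0.007198634909214541)) lip BL (array([0.71094062, 0.31540497, 0.03941396]), np.float64(0.0011431228789604228))
lip [0.7121 0.2532 0.0325]
ledge [0.605  0.2991 0.016 ]
floor [0.6144 0.2318 0.0037]
ledR [0.5926 0.0858 0.0135]
crown [0.3925 0.2425 0.0496]
```

```bash
python3 -m jog '[{"az": -0.126,"x": -0.387,"y": -0.008,"finger_gap": 0.085},{"az": -0.126,"x": -0.387,"y": -0.008,"finger_gap": 0.085},{"az": -0.126,"x": -0.387,"y": -0.008,"finger_gap": 0.085},{"az": -0.126,"x": -0.387,"y": -0.008,"finger_gap": 0.085},{"az": -0.126,"x": -0.387,"y": -0.008,"finger_gap": 0.085},{"az": -0.126,"x": -0.387,"y": -0.008,"finger_gap": 0.085},{"az": -0.126,"x": -0.387,"y": -0.008,"finger_gap": 0.085},{"az": -0.126,"x": -0.387,"y": -0.008,"finger_gap": 0.085}]'
python3 - <<'E'
from h import *
import pickle
c=imaging.calibration('wrist'); p,d=imaging.camera('wrist'); pickle.dump((c,p,d),open('pics/w2.pkl','wb'))
cv2.imwrite('pics/w2.png',cv2.resize(p[:,:,::-1],None,fx=1.42,fy=1.42,interpolation=cv2.INTER_CUBIC))
E
```

```text
clock: 2.28
eef_pos: [0.5614, -0.1956, 0.2014]
tool_rot: [0.642, 0.767, 0.0, -0.0]
ft_force: [0.1, 0.5, 0.1]
grip_width: 0.0851
grasp_force: 0.0
```

View pics/w2.png

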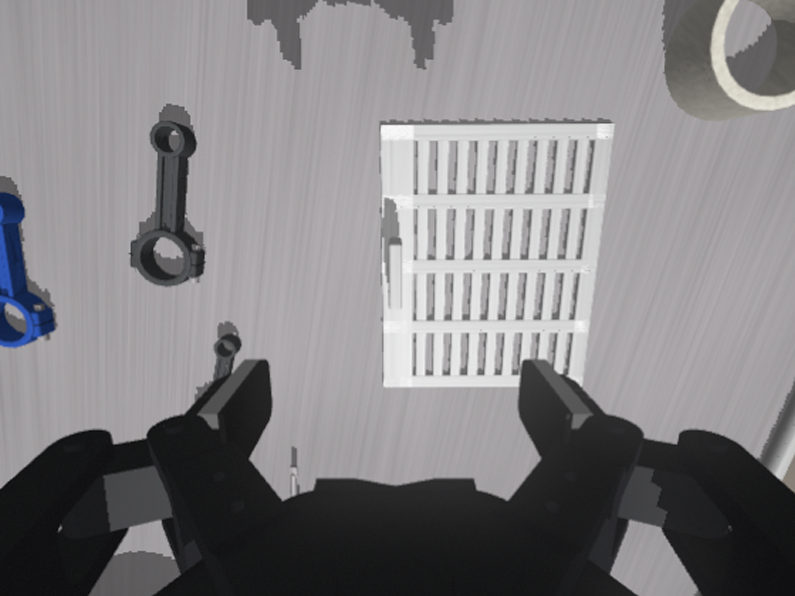

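The wrist view shows the plate's front-left corner (381,125), back-left (613,122) and front-right (384,386). The tab top runs from (396,238) to (395,308). The rod's big eye is at (168,257) and its small eye at (172,139).

Run:
```python
from h import *
import pickle
c,p,d=pickle.load(open('pics/w2.pkl','rb')); ct=imaging.calibration('top')
W=lambda u,v:((u+.5)/1.42-.5,(v+.5)/1.42-.5)
T=lambda u,v:((u+.5)/2.85-.5+150,(v+.5)/2.85-.5+120)
P=lambda a,z:atz(c,*W(*a),z)[:2]
fl,bl,fr=P((381,125),.005),P((613,122),.005),P((384,386),.005)
print(fl,bl,fr,'len',np.linalg.norm(bl-fl),np.linalg.norm(fl-fr),'yaw',np.arctan2(*(bl-fl)[::-1]),np.arctan2(-(fl-fr)[0],(fl-fr)[1]),'centre',(bl+fr)/2)
print('tab',P((396,238),.047),P((396,308),.047))
print('rod big',P((168,257),.02),'small',P((172,139),.02))
print('rod tri',tri(c,W(168,257),ct,T(603,399)),tri(c,W(172,139),ct,T(508,397)))
print('plate FL tri',tri(c,W(381,125),ct,T(463,242)),'BL',tri(c,W(613,122),ct,T(430,67)),'tab mid',tri(c,W(396,273),ct,T(573,210)))
for n,(u,v) in dict(tab=(396,270),plate=(392,340)).items():
    x,y=map(int,W(u,v)); print(n,atd(c,x,y,d[y,x]).round(4))
go([.561,-.195,.05],.177)
```

```text
[ 0.53142089 -0.09054996] [ 0.70420135 -0.0577596 ] [ 0.57048621 -0.3051108 ] len 0.1758644231227379 0.21808818059740437 yaw 0.18755008540498316 0.18009825656558898 centre [ 0.63734378 -0.1814352 ]
tab [ 0.556687   -0.16776666] [ 0.56586991 -0.21905318]
rod big [ 0.38350941 -0.21722249] small [ 0.38334411 -0.12874698]
rod tri (array([ 0.37845748, -0.21900479,  0.01029937]), np.float64(0.001538215685267838)) (array([ 0.38156408, -0.12803686,  0.01617569]), np.float64(0.001387479646501234))
plate FL tri (array([ 5.31651002e-01, -8.95932493e-02,  1.99752504e-04]), np.float64(0.0012206413760531406)) BL (array([ 0.70270457, -0.05962004,  0.0103002 ]), np.float64(0.0022741260460818653)) tab mid (array([ 0.56039931, -0.19539196,  0.0247917 ]), np.float64(0.005135066783908052))
tab [ 0.5599 -0.1899  0.0462]
plate [ 0.5492 -0.1317  0.3445]
rot [ 0.    -0.001  0.001] shift [-0.0003 -0.0006  0.1514] at [ 0.5615 -0.1947  0.2014] j6 [-0.33  0.44  0.22  1.34  0.    1.06]
```

```bash
python3 -m jog '[{"z": 0.06,"finger_gap": 0.06},{"z": 0.12,"finger_gap": 0.06},{"z": 0.16,"finger_gap": 0.06},{"z": 0.185,"finger_gap": 0.06},{"z": 0.185,"finger_gap": 0.06},{"z": 0.185,"finger_gap": 0.06},{"z": 0.185,"finger_gap": 0.0},{"z": 0.185,"finger_gap": 0.0},{"z": 0.185,"finger_gap": 0.0},{"z": 0.185,"finger_gap": 0.0}]'; python3 -m jog '[{"finger_gap": 0},{"finger_gap": 0},{"finger_gap": 0},{"finger_gap": 0}]'
```

```text
clock: 3.58
eef_pos: [0.5621, -0.1967, 0.0173]
tool_rot: [0.642, 0.766, 0.0, 0.001]
ft_force: [-0.3, 0.7, 5.1]
grip_width: 0.0088
grasp_force: 59.5
clock: 4.08
eef_pos: [0.5621, -0.1967, 0.0173]
tool_rot: [0.642, 0.766, 0.0, 0.001]
ft_force: [-1.4, 0.2, 5.7]
grip_width: 0.0092
grasp_force: 59.5
```

```bash
python3 -m jog '[{"z": -0.01,"finger_gap": 0},{"z": -0.03,"finger_gap": 0},{"ax": 0.1,"z": -0.07,"finger_gap": 0},{"ax": 0.2,"z": -0.12,"finger_gap": 0},{"ax": 0.2,"z": -0.12,"finger_gap": 0},{"ax": 0.2,"z": -0.12,"finger_gap": 0},{"ax": 0.2,"z": -0.12,"finger_gap": 0}]'
cat >> h.py <<'E'
TR=Ro.from_euler('z',.069); TC=np.array([.6254,.1936,0])
def plate(tip,th,yaw=0,tcp=(-.078,0,.0173)):
    """tool shift/turn that puts plate's back lower edge at tip (tray frame), tilt th"""
    R=TR*Ro.from_euler('z',yaw)*Ro.from_euler('y',th); p=TC+TR.apply(tip)-R.apply([.089,0,0]); t=p+R.apply(tcp)
    o=get_obs(); R0=Ro.from_quat(o['tool_rot']); Rt=R*Ro.from_matrix(np.c_[[0,1,0],[1,0,0],[0,0,-1.]])
    print('rot',(R0.inv()*Rt).as_rotvec().round(3),'shift',R0.inv().apply(t-o['eef_pos']).round(4),'tcp',t.round(4))
E
python3 - <<'E'
from h import *
import pickle
for t in((.05,0,.08),(.062,0,.045)): plate(t,.2)
c=imaging.calibration('wrist'); p,d=imaging.camera('wrist'); pickle.dump((c,p,d),open('pics/w3.pkl','wb'))
cv2.imwrite('pics/w3.png',p[:,:,::-1])
o=get_obs(); print(o['tool_rot'].round(3),o['grip_width'],o['ft_force'].round(1),o['ft_torque'].round(2))
W=lambda u,v:((u+.5)/1.42-.5,(v+.5)/1.42-.5)
E
```

```text
clock: 4.95
eef_pos: [0.5598, -0.1961, 0.1343]
tool_rot: [0.639, 0.762, -0.077, -0.066]
ft_force: [0.3, 0.0, -2.8]
grip_width: 0.0095
grasp_force: 59.2
rot [-0.004  0.019  0.105] shift [3.84e-01 2.36e-02 1.00e-04] tcp [0.5154 0.186  0.1301]
rot [-0.004  0.019  0.105] shift [0.3826 0.0423 0.032 ] tcp [0.5274 0.1868 0.0951]
[ 0.639  0.762 -0.077 -0.066] 0.009241669124874232 [ 0.5 -0.1 -2.8] [ 0.06 -0.07  0.05]
```

View pics/w3.png

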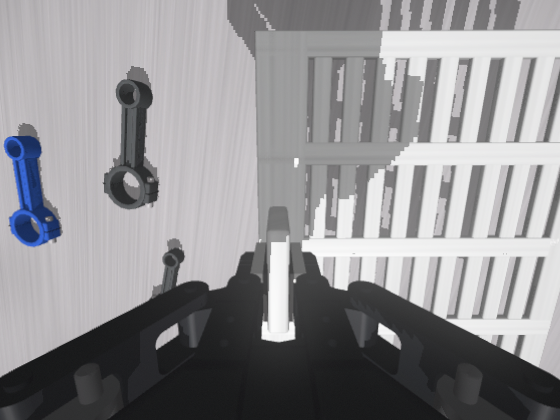

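The plate is held level in the grip: its front-left corner is at (256,31) and its front edge runs down to about (259,240). I'll check the grip offset from that corner, then move.

```bash
python3 - <<'E'
from h import *
import pickle
c,p,d=pickle.load(open('pics/w3.pkl','rb')); o=get_obs(); R0=Ro.from_quat(o['tool_rot'])
for uv in((256,31),(259,240),(555,31)):
    a,v=ray(c,*uv); a=R0.inv().apply(a-o['eef_pos']); v=R0.inv().apply(v); X=a+v*(.0123-a[2])/v[2]; print(uv,X.round(4), d[uv[1],uv[0]], (a+v*d[uv[1],uv[0]]).round(4))
    print((a+v*d[uv[1]+4,uv[0]+8]).round(4))
E
python3 -m jog '[{"az": 0.06,"x": 0.06,"y": 0.004,"finger_gap": 0},{"ax": -0.004,"ay": 0.019,"az": 0.105,"x": 0.12,"y": 0.006,"finger_gap": 0},{"ax": -0.004,"ay": 0.019,"az": 0.105,"x": 0.18,"y": 0.01,"finger_gap": 0},{"ax": -0.004,"ay": 0.019,"az": 0.105,"x": 0.24,"y": 0.014,"finger_gap": 0},{"ax": -0.004,"ay": 0.019,"az": 0.105,"x": 0.3,"y": 0.018,"finger_gap": 0},{"ax": -0.004,"ay": 0.019,"az": 0.105,"x": 0.35,"y": 0.022,"finger_gap": 0},{"ax": -0.004,"ay": 0.019,"az": 0.105,"x": 0.384,"y": 0.0236,"finger_gap": 0},{"ax": -0.004,"ay": 0.019,"az": 0.105,"x": 0.384,"y": 0.0236,"finger_gap": 0},{"ax": -0.004,"ay": 0.019,"az": 0.105,"x": 0.384,"y": 0.0236,"finger_gap": 0},{"ax": -0.004,"ay": 0.019,"az": 0.105,"x": 0.384,"y": 0.0236,"finger_gap": 0}]'
```

```text
(256, 31) [ 0.1099 -0.0111  0.0123] 0.13850974 [ 0.1101 -0.0112  0.0129]
[ 0.11   -0.0111  0.0124]
(259, 240) [ 0.0051 -0.0115  0.0123] 0.16576676 [ 0.005  -0.0115  0.0127]
[ 0.0215 -0.0086 -0.0297]
(555, 31) [0.1097 0.1289 0.0123] 0.13822313 [0.1097 0.1291 0.0125]
clock: 6.25
eef_pos: [0.5171, 0.1844, 0.1314]
tool_rot: [0.68, 0.727, -0.073, -0.066]
ft_force: [-0.9, 0.3, -2.7]
grip_width: 0.0088
grasp_force: 59.2Traceback (most recent call last):
  File "<stdin>", line 6, in <module>
IndexError: index 563 is out of bounds for axis 1 with size 560
```

Run:
```python
from h import *
import pickle
for t in((.062,0,.045),(.062,0,.018),(.088,0,.018)): plate(t,.2)
c=imaging.calibration('wrist'); p,d=imaging.camera('wrist'); pickle.dump((c,p,d),open('pics/w4.pkl','wb'))
cv2.imwrite('pics/w4.png',p[:,:,::-1])
o=get_obs(); print(o['tool_rot'].round(3),o['grip_width'],o['ft_force'].round(1),o['ft_torque'].round(2))
```

```text
rot [ 0.003  0.002 -0.002] shift [0.0018 0.0173 0.0335] tcp [0.5274 0.1868 0.0951]
rot [ 0.003  0.002 -0.002] shift [0.0019 0.0226 0.06  ] tcp [0.5274 0.1868 0.0681]
rot [ 0.003  0.002 -0.002] shift [0.0019 0.0481 0.0549] tcp [0.5533 0.1886 0.0681]
[ 0.68   0.727 -0.072 -0.066] 0.008861596320246854 [ 1.2  0.  -2.5] [-0.03 -0.12 -0.03]
```

View pics/w4.png

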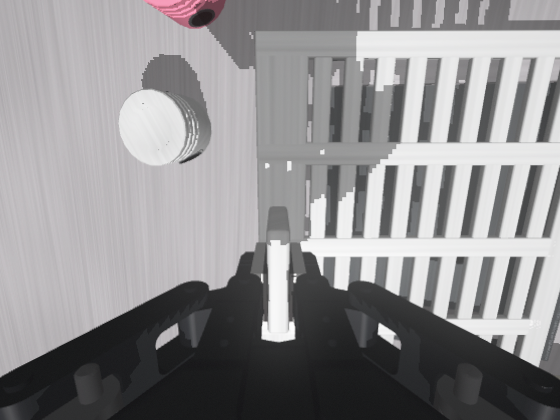

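The plate hides the tray in this view, so I'll lower it by the measurements and watch the forces.

```bash
python3 -m jog '[{"ax": 0.003,"ay": 0.002,"az": -0.002,"x": 0.0018,"y": 0.0173,"z": 0.0335,"finger_gap": 0},{"ax": 0.003,"ay": 0.002,"az": -0.002,"x": 0.0018,"y": 0.0173,"z": 0.0335,"finger_gap": 0},{"ax": 0.003,"ay": 0.002,"az": -0.002,"x": 0.0019,"y": 0.02,"z": 0.045,"finger_gap": 0},{"ax": 0.003,"ay": 0.002,"az": -0.002,"x": 0.0019,"y": 0.0224,"z": 0.058,"finger_gap": 0},{"ax": 0.003,"ay": 0.002,"az": -0.002,"x": 0.0019,"y": 0.0224,"z": 0.058,"finger_gap": 0},{"ax": 0.003,"ay": 0.002,"az": -0.002,"x": 0.0019,"y": 0.0224,"z": 0.058,"finger_gap": 0}]'
python3 - <<'E'
from h import *
for t in((.088,0,.018),(.088,0,.016)): plate(t,.2)
print(get_obs()['ft_force'])
p,d=imaging.camera('scene'); cv2.imwrite('pics/s5.png',cv2.resize(p[130:330,230:430,::-1],None,fx=3,fy=3,interpolation=cv2.INTER_CUBIC))
p,d=imaging.camera('top'); cv2.imwrite('pics/t5.png',cv2.resize(p[110:230,140:280,::-1],None,fx=5,fy=5,interpolation=cv2.INTER_CUBIC))
E
```

```text
clock: 7.05
eef_pos: [0.5277, 0.1883, 0.0707]
tool_rot: [0.678, 0.728, -0.072, -0.068]
ft_force: [-0.4, -0.1, -3.0]
grip_width: 0.0091
grasp_force: 59.3
rot [ 0.001 -0.     0.002] shift [-0.0015  0.0256 -0.0025] tcp [0.5533 0.1886 0.0681]
rot [ 0.001 -0.     0.002] shift [-0.0015  0.0259 -0.0006] tcp [0.5533 0.1886 0.0661]
[-0.42948742 -0.05117209 -2.98566004]
```

View pics/s5.png

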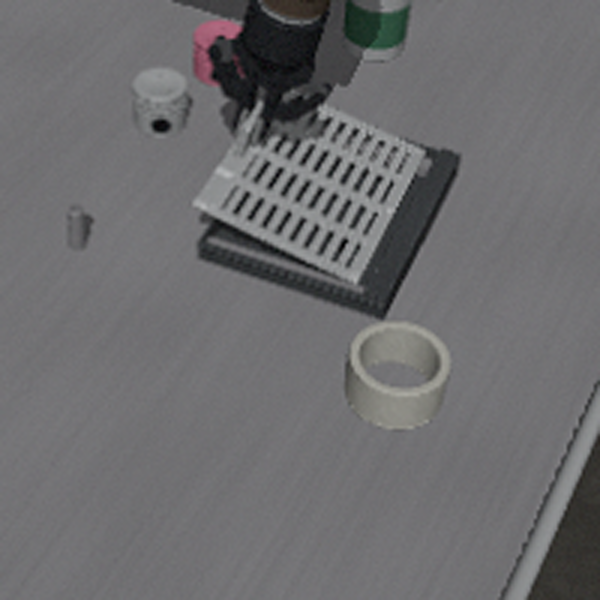

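The back edge sits just in front of the lip, inside the side walls, with its corners at (357,283) and (424,150). Next I slide it under.

```bash
python3 -m jog '[{"x": -0.0015,"y": 0.005,"finger_gap": 0},{"x": -0.0015,"y": 0.01,"finger_gap": 0},{"x": -0.0015,"y": 0.015,"z": -0.001,"finger_gap": 0},{"x": -0.0015,"y": 0.02,"z": -0.001,"finger_gap": 0},{"x": -0.0015,"y": 0.0257,"z": -0.0015,"finger_gap": 0},{"x": -0.0015,"y": 0.0257,"z": -0.0015,"finger_gap": 0},{"x": -0.0015,"y": 0.0257,"z": -0.0015,"finger_gap": 0}]'
python3 - <<'E'
from h import *
for z,th in((.0165,.15),(.0158,.1),(.0152,.05),(.0147,0)): plate((.088,0,z),th)
E
```

```text
clock: 8.02
eef_pos: [0.553, 0.1886, 0.0666]
tool_rot: [0.678, 0.728, -0.073, -0.068]
ft_force: [-0.1, -0.0, -2.7]
grip_width: 0.0089
grasp_force: 59.3
rot [-0.049  0.     0.002] shift [ 0.     -0.0004  0.0083] tcp [0.551  0.1885 0.0586]
rot [-0.099 -0.     0.002] shift [ 0.0001 -0.0005  0.0174] tcp [0.5491 0.1883 0.0497]
rot [-0.149 -0.     0.002] shift [ 0.0001 -0.0002  0.0264] tcp [0.5477 0.1882 0.0408]
rot [-0.199 -0.     0.002] shift [0.     0.0005 0.0352] tcp [0.5466 0.1882 0.032 ]
```

```bash
python3 -m jog '[{"ax": -0.025,"az": 0.002,"z": 0.004,"finger_gap": 0},{"ax": -0.05,"az": 0.002,"y": -0.0004,"z": 0.0083,"finger_gap": 0},{"ax": -0.075,"az": 0.002,"y": -0.0005,"z": 0.013,"finger_gap": 0},{"ax": -0.1,"az": 0.002,"y": -0.0005,"z": 0.0174,"finger_gap": 0},{"ax": -0.125,"az": 0.002,"y": -0.0003,"z": 0.022,"finger_gap": 0},{"ax": -0.15,"az": 0.002,"y": -0.0002,"z": 0.0264,"finger_gap": 0},{"ax": -0.175,"az": 0.002,"y": 0.0002,"z": 0.031,"finger_gap": 0},{"ax": -0.2,"az": 0.002,"y": 0.0005,"z": 0.0352,"finger_gap": 0},{"ax": -0.2,"az": 0.002,"y": 0.0005,"z": 0.0352,"finger_gap": 0}]'
python3 - <<'E'
from h import *
plate((.088,0,.014),0)
p,d=imaging.camera('scene'); cv2.imwrite('pics/s6.png',cv2.resize(p[160:260,280:400,::-1],None,fx=5,fy=5,interpolation=cv2.INTER_CUBIC))
E
```

```text
clock: 9.15
eef_pos: [0.5456, 0.188, 0.0321]
tool_rot: [0.682, 0.731, -0.0, -0.0]
ft_force: [0.0, -1.0, -2.6]
grip_width: 0.0091
grasp_force: 59.3
rot [-0.  0.  0.] shift [0.0001 0.001  0.0008] tcp [0.5466 0.1882 0.0313]
```

View pics/s6.png

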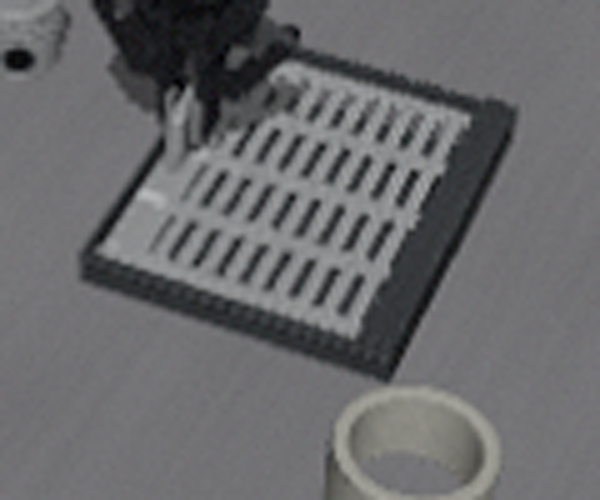

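The plate lies level inside the walls, its back edge hidden under the lip along (358,335)–(470,115). I'll set down the last 1–2 mm, release and lift.

```bash
python3 -m jog '[{"y": 0.001,"z": 0.001,"finger_gap": 0},{"y": 0.001,"z": 0.002,"finger_gap": 0},{"y": 0.001,"z": 0.002,"finger_gap": 0}]'; python3 -m jog '[{"finger_gap": 0.03},{"finger_gap": 0.03},{"finger_gap": 0.03},{"z": -0.03,"finger_gap": 0.03},{"z": -0.08,"finger_gap": 0.03},{"z": -0.13,"finger_gap": 0.085},{"z": -0.17,"finger_gap": 0.085},{"z": -0.17,"finger_gap": 0.085},{"z": -0.17,"finger_gap": 0.085}]'
python3 - <<'E'
from h import *
import pickle
c=imaging.calibration('wrist'); p,d=imaging.camera('wrist'); pickle.dump((c,p,d),open('pics/w7.pkl','wb'))
cv2.imwrite('pics/w7.png',cv2.resize(p[:,:,::-1],None,fx=1.42,fy=1.42,interpolation=cv2.INTER_CUBIC))
E
```

```text
clock: 9.57
eef_pos: [0.5483, 0.1883, 0.0313]
tool_rot: [0.682, 0.731, 0.001, 0.001]
ft_force: [-2.9, 0.1, 5.4]
grip_width: 0.009
grasp_force: 60.5
clock: 10.7
eef_pos: [0.5473, 0.188, 0.1995]
tool_rot: [0.682, 0.731, 0.0, 0.0]
ft_force: [0.0, 0.2, -1.0]
grip_width: 0.0851
grasp_force: 0.0
```

View pics/w7.png

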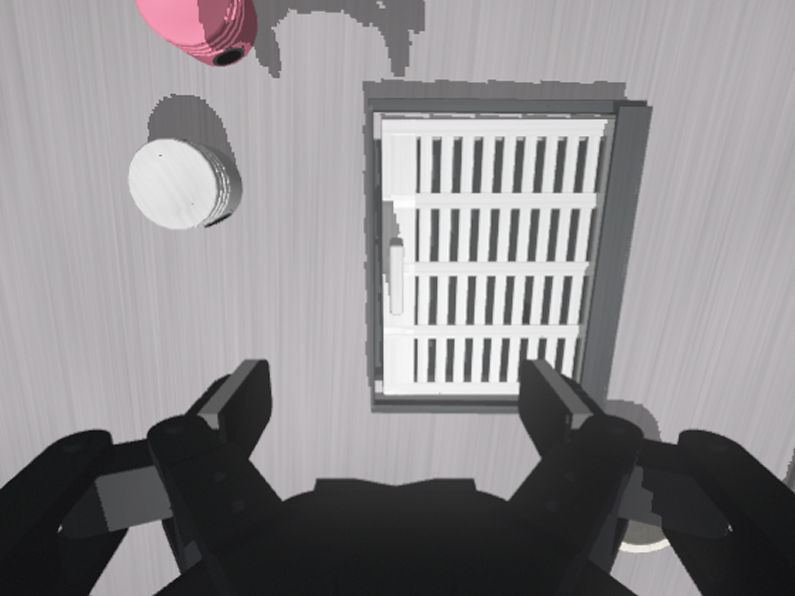

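The plate is home: its front edge (382,120)–(384,394) lies inside the front wall and its back edge is under the lip. I'll check flatness with the depth data while heading to the rod, with the gripper half-turned so joint 6 stays in range for the placing.

```bash
cat >> h.py <<'E'
def cloud(c,d):
    v,u=np.mgrid[0:420,0:560]; m=c['mtx']; a=np.dstack([(u-m[0,2])/m[0,0],(v-m[1,2])/m[1,1]]); s=a.copy()
    for _ in range(20): s=a/(1+c['k1']*(s**2).sum(2,keepdims=True))
    X=np.dstack([s,np.ones(s.shape[:2])])*d[...,None]; W=(X-c['t'])@c['R']; W[d<=0]=np.nan; return W
E
python3 - <<'E'
from h import *
import pickle
c,p,d=pickle.load(open('pics/w7.pkl','rb')); W=cloud(c,d); L=TR.inv().apply((W-TC).reshape(-1,3)).reshape(W.shape)
b=(p.min(2)>200)
for x0,x1,y0,y1 in((-.088,-.072,.04,.1),(-.088,-.072,-.1,-.04),(.05,.07,.02,.1),(-.05,.0,.09,.11)):
    m=b&(L[...,0]>x0)&(L[...,0]<x1)&(L[...,1]>y0)&(L[...,1]<y1); print(m.sum(),np.nanmedian(L[m],axis=0).round(4))
m=b&(abs(L[...,2]-.019)<.006)&(abs(L[...,1])<.125)&(abs(L[...,0])<.1); print('extent',np.nanpercentile(L[m],[.5,99.5],axis=0).round(4))
E
python3 -m jog '[{"az": -0.18,"x": -0.05,"y": -0.027,"finger_gap": 0.06},{"az": -0.36,"x": -0.1,"y": -0.055,"finger_gap": 0.06},{"az": -0.54,"x": -0.15,"y": -0.08,"finger_gap": 0.06},{"az": -0.72,"x": -0.2,"y": -0.107,"finger_gap": 0.06},{"az": -0.9,"x": -0.25,"y": -0.134,"finger_gap": 0.06},{"az": -1.08,"x": -0.3,"y": -0.16,"finger_gap": 0.06},{"az": -1.26,"x": -0.33,"y": -0.176,"finger_gap": 0.06},{"az": -1.44,"x": -0.3577,"y": -0.191,"finger_gap": 0.06},{"az": -1.53,"x": -0.3577,"y": -0.191,"finger_gap": 0.06},{"az": -1.53,"x": -0.3577,"y": -0.191,"finger_gap": 0.06}]'
python3 -m jog '[{"az": -0.18,"finger_gap": 0.06},{"az": -0.36,"finger_gap": 0.06},{"az": -0.54,"finger_gap": 0.06},{"az": -0.72,"finger_gap": 0.06},{"az": -0.9,"finger_gap": 0.06},{"az": -1.08,"finger_gap": 0.06},{"az": -1.26,"finger_gap": 0.06},{"az": -1.44,"finger_gap": 0.06},{"az": -1.52,"finger_gap": 0.06},{"az": -1.52,"finger_gap": 0.06}]'
python3 - <<'E'
from h import *
import pickle
c=imaging.calibration('wrist'); p,d=imaging.camera('wrist'); pickle.dump((c,p,d),open('pics/w8.pkl','wb'))
cv2.imwrite('pics/w8.png',cv2.resize(p[:,:,::-1],None,fx=1.42,fy=1.42,interpolation=cv2.INTER_CUBIC))
print(get_obs()['joint_pos'].round(2))
W=cloud(c,d); m=(abs(W[...,2]-.014)<.009)&(p.max(2)<110)&(abs(W[...,0]-.381)<.04)&(W[...,1]<-.09)&(W[...,1]>-.27)
q=W[m]; print(m.sum(),q.min(0),q.max(0)); s=q[(q[:,1]>-.19)&(q[:,1]<-.145)]
print('shank fit',np.polyfit(s[:,1],s[:,0],1), [ (np.percentile(q[abs(q[:,1]-y)<.003,0],[2,98])).round(4) for y in(-.19,-.18,-.17,-.16,-.15)])
E
```

```text
784 [-0.0787  0.0737  0.0194]
618 [-0.0798 -0.0691  0.0194]
933 [0.0632 0.0583 0.0193]
773 [-0.0254  0.1024  0.0193]
extent [[-0.0881 -0.1083  0.016 ]
 [ 0.07    0.1099  0.0212]]
clock: 12.0
eef_pos: [0.3805, -0.1818, 0.1985]
tool_rot: [-0.013, 1.0, 0.001, -0.001]
ft_force: [0.9, 0.1, 0.0]
grip_width: 0.0597
grasp_force: 0.0
clock: 13.25
eef_pos: [0.3814, -0.1812, 0.1991]
tool_rot: [-0.698, 0.716, 0.001, 0.0]
ft_force: [-0.5, 0.1, -0.5]
grip_width: 0.06
grasp_force: 0.0
[-0.44  0.11 -0.24  1.22  0.   -1.99]
1601 [ 0.35341386 -0.24111627  0.00508482] [ 0.40386884 -0.11716572  0.02230859]
shank fit [0.02362818 0.38255902] [array([0.3714, 0.3855]), array([0.3715, 0.3851]), array([0.3717, 0.3854]), array([0.3719, 0.3857]), array([0.3721, 0.386 ])]
```

View pics/w8.png

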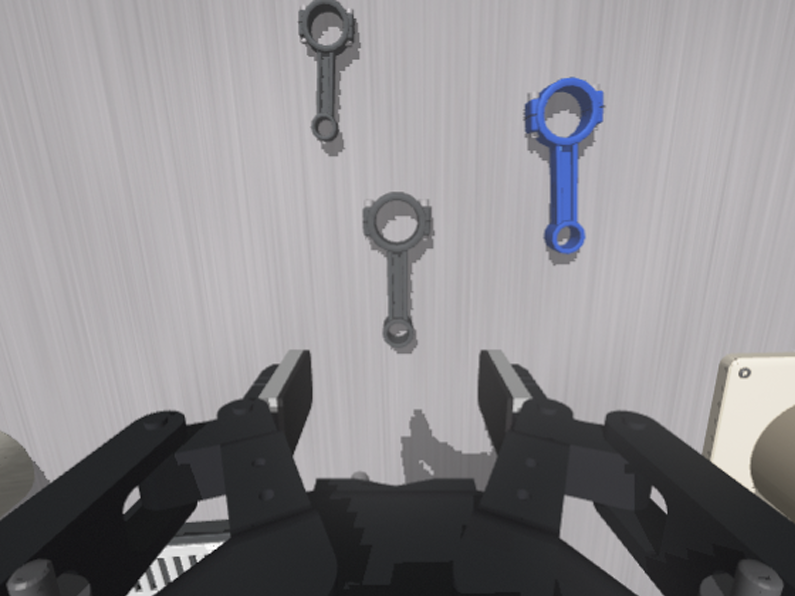

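The large dark rod lies straight ahead, with its big eye at (397,222) and its small eye at (398,332). The blue one (565,165) and the small dark one (326,70) are clear of the fingers. Next I descend and pinch the shank.

```bash
python3 -m jog '[{"x": 0.0016,"y": 0.0028,"z": 0.06,"finger_gap": 0.05},{"x": 0.0016,"y": 0.0028,"z": 0.12,"finger_gap": 0.05},{"x": 0.0016,"y": 0.0028,"z": 0.17,"finger_gap": 0.05},{"x": 0.0016,"y": 0.0028,"z": 0.19,"finger_gap": 0.05},{"x": 0.0016,"y": 0.0028,"z": 0.195,"finger_gap": 0.05},{"x": 0.0016,"y": 0.0028,"z": 0.195,"finger_gap": 0.05}]'; python3 -m jog '[{"z": 0.001,"finger_gap": 0},{"z": 0.001,"finger_gap": 0},{"z": 0.001,"finger_gap": 0},{"z": 0.001,"finger_gap": 0},{"z": 0.001,"finger_gap": 0}]'
```

```text
clock: 14.05
eef_pos: [0.3794, -0.1834, 0.0051]
tool_rot: [-0.699, 0.715, -0.0, 0.001]
ft_force: [-0.3, -0.5, 1.3]
grip_width: 0.0503
grasp_force: 0.0
clock: 14.68
eef_pos: [0.3799, -0.1838, 0.005]
tool_rot: [-0.699, 0.715, -0.001, 0.001]
ft_force: [-0.6, 0.2, 5.4]
grip_width: 0.0139
grasp_force: 60.9
```

```bash
python3 -m jog '[{"z": -0.01,"finger_gap": 0},{"z": -0.04,"finger_gap": 0},{"z": -0.09,"finger_gap": 0},{"z": -0.13,"finger_gap": 0},{"z": -0.13,"finger_gap": 0},{"z": -0.13,"finger_gap": 0}]'
python3 - <<'E'
from h import *
import pickle
c=imaging.calibration('wrist'); p,d=imaging.camera('wrist'); o=get_obs(); R0=Ro.from_quat(o['tool_rot'])
W=R0.inv().apply((cloud(c,d)-o['eef_pos']).reshape(-1,3)).reshape(420,560,3)
m=(p.max(2)<110)&(abs(W[...,2]+.005)<.02)&(abs(W[...,1])<.03)&(W[...,0]>.018)&(W[...,0]<.09)
q=W[m]; print(m.sum(),q.min(0).round(4),q.max(0).round(4),'bolts y',q[(q[:,0]>.03)&(q[:,0]<.045)][:,1].min(),q[(q[:,0]>.03)&(q[:,0]<.045)][:,1].max()); t=q[q[:,2]<q[:,2].min()+.012]
print('tilt', np.linalg.lstsq(np.c_[t[:,:2],np.ones(len(t))],t[:,2],rcond=None)[0].round(3))
cv2.imwrite('pics/w9.png',p[:,:,::-1])
go([.6248,.1384,.13],1.640)
E
```

```text
clock: 15.42
eef_pos: [0.378, -0.183, 0.1332]
tool_rot: [-0.699, 0.715, 0.0, 0.0]
ft_force: [-0.4, 0.7, -3.1]
grip_width: 0.0147
grasp_force: 60.0
3639 [ 0.018  -0.026  -0.0182] [0.0587 0.026  0.0031] bolts y -0.025993998551815348 0.025951343212500082
tilt [-0.043  0.004 -0.013]
rot [0.002 0.    1.479] shift [-0.3267 -0.2399  0.0027] at [ 0.3775 -0.1827  0.1326] j6 [-0.45  0.16 -0.37  1.04  0.   -2.  ]
```

```bash
python3 -m jog '[{"az": 0.18,"x": -0.04,"y": -0.03,"finger_gap": 0},{"az": 0.36,"x": -0.08,"y": -0.06,"finger_gap": 0},{"az": 0.54,"x": -0.12,"y": -0.09,"finger_gap": 0},{"az": 0.72,"x": -0.16,"y": -0.12,"finger_gap": 0},{"az": 0.9,"x": -0.2,"y": -0.15,"finger_gap": 0},{"az": 1.08,"x": -0.24,"y": -0.18,"finger_gap": 0},{"az": 1.26,"x": -0.28,"y": -0.21,"finger_gap": 0},{"az": 1.44,"x": -0.31,"y": -0.23,"finger_gap": 0},{"az": 1.479,"x": -0.3267,"y": -0.24,"finger_gap": 0},{"az": 1.479,"x": -0.3267,"y": -0.24,"finger_gap": 0}]'
python3 - <<'E'
from h import *
go([.6248,.1384,.026],1.640); go([.6248,.1384,.024],1.640)
E
```

```text
clock: 16.73
eef_pos: [0.6253, 0.1389, 0.1309]
tool_rot: [-0.036, 0.999, -0.0, -0.002]
ft_force: [-0.2, -0.4, -2.5]
grip_width: 0.0142
grasp_force: 59.9
rot [-0.001 -0.004  0.002] shift [ 1.000e-04 -4.000e-04  1.049e-01] at [0.6253 0.1389 0.1309] j6 [ 0.22  0.58  0.25  1.25 -0.    0.15]
rot [-0.001 -0.004  0.002] shift [ 1.000e-04 -4.000e-04  1.069e-01] at [0.6253 0.1389 0.1309] j6 [ 0.22  0.58  0.25  1.25 -0.    0.15]
```

```bash
python3 -m jog '[{"z": 0.05,"finger_gap": 0},{"z": 0.08,"finger_gap": 0},{"z": 0.095,"finger_gap": 0},{"z": 0.1,"finger_gap": 0},{"z": 0.103,"finger_gap": 0},{"z": 0.1045,"finger_gap": 0},{"z": 0.1045,"finger_gap": 0}]'; python3 -m jog '[{"z": 0.001,"finger_gap": 0},{"z": 0.0015,"finger_gap": 0},{"z": 0.0015,"finger_gap": 0}]'
```

```text
clock: 17.6
eef_pos: [0.6269, 0.138, 0.0307]
tool_rot: [-0.035, 0.999, 0.0, 0.001]
ft_force: [0.1, 0.5, -2.3]
grip_width: 0.0142
grasp_force: 59.8
clock: 17.98
eef_pos: [0.6263, 0.1378, 0.0282]
tool_rot: [-0.035, 0.999, 0.0, 0.001]
ft_force: [-1.2, -0.7, -2.0]
grip_width: 0.0141
grasp_force: 59.8
```

```bash
python3 -m jog '[{"z": 0.001,"finger_gap": 0},{"z": 0.002,"finger_gap": 0},{"z": 0.003,"finger_gap": 0},{"z": 0.003,"finger_gap": 0},{"z": 0.003,"finger_gap": 0}]'
```

```text
clock: 18.6
eef_pos: [0.6264, 0.1378, 0.0252]
tool_rot: [-0.035, 0.999, 0.0, 0.001]
ft_force: [-0.5, 0.3, -2.1]
grip_width: 0.0144
grasp_force: 59.8
```

```bash
python3 -m jog '[{"z": 0.001,"finger_gap": 0},{"z": 0.001,"finger_gap": 0},{"z": 0.002,"finger_gap": 0},{"z": 0.002,"finger_gap": 0}]'
```

```text
clock: 19.1
eef_pos: [0.6265, 0.1379, 0.0242]
tool_rot: [-0.035, 0.999, 0.0, 0.001]
ft_force: [-1.6, -0.9, 3.4]
grip_width: 0.0145
grasp_force: 60.7
```

```bash
python3 -m jog '[{"finger_gap": 0.035},{"finger_gap": 0.035},{"finger_gap": 0.035},{"z": -0.03,"finger_gap": 0.035},{"z": -0.08,"finger_gap": 0.035},{"z": -0.13,"finger_gap": 0.035},{"z": -0.175,"finger_gap": 0.035},{"z": -0.175,"finger_gap": 0.035}]'
python3 - <<'E'
from h import *
import pickle
c=imaging.calibration('wrist'); p,d=imaging.camera('wrist'); pickle.dump((c,p,d),open('pics/w10.pkl','wb')); cv2.imwrite('pics/w10.png',p[:,:,::-1])
W=cloud(c,d); L=TR.inv().apply((W-[.626,.1937,.014]).reshape(-1,3)).reshape(W.shape)
m=(p.max(2)<110)&(abs(L[...,0])<.068)&(L[...,1]<-.015)&(L[...,1]>-.1)&(L[...,2]>.015)&(L[...,2]<.035)
q=L[m]; print('rod in plate frame',m.sum(),q.min(0).round(4),q.max(0).round(4)); s=q[(abs(q[:,0]-.01)<.024)]; print(np.polyfit(s[:,0],s[:,1],1), np.median(s,axis=0))
go([.4207,.0258,.2],.069)
E
```

```text
clock: 20.1
eef_pos: [0.629, 0.1384, 0.2037]
tool_rot: [-0.035, 0.999, 0.001, 0.006]
ft_force: [0.9, -0.6, -0.3]
grip_width: 0.0352
grasp_force: 0.0
rod in plate frame 648 [-0.0612 -0.083   0.015 ] [ 0.0625 -0.0315  0.0273]
[ 0.0241951  -0.05803424] [ 0.00979252 -0.06002906  0.02123158]
rot [-0.004  0.006 -1.571] shift [ 0.2141 -0.0977 -0.0007] at [0.6276 0.1381 0.2007] j6 [ 0.22  0.54  0.37  1.39 -0.    0.15]
```

```bash
python3 -m jog '[{"az": 0.18,"x": 0.04,"y": -0.02,"finger_gap": 0.035},{"az": 0.36,"x": 0.08,"y": -0.04,"finger_gap": 0.035},{"az": 0.54,"x": 0.12,"y": -0.055,"finger_gap": 0.035},{"az": 0.72,"x": 0.16,"y": -0.073,"finger_gap": 0.035},{"az": 0.9,"x": 0.2,"y": -0.09,"finger_gap": 0.04},{"az": 1.08,"x": 0.214,"y": -0.0977,"finger_gap": 0.04},{"az": 1.26,"x": 0.214,"y": -0.0977,"finger_gap": 0.04},{"az": 1.44,"x": 0.214,"y": -0.0977,"finger_gap": 0.04},{"az": 1.571,"x": 0.214,"y": -0.0977,"finger_gap": 0.04},{"az": 1.571,"x": 0.214,"y": -0.0977,"finger_gap": 0.04}]'
python3 - <<'E'
from h import *
import pickle
o=get_obs(); c=imaging.calibration('wrist'); p,d=imaging.camera('wrist'); pickle.dump((c,p,d),open('pics/w11.pkl','wb')); cv2.imwrite('pics/w11.png',p[:,:,::-1])
print(o['eef_pos'],o['joint_pos'].round(2))
W=cloud(c,d); m=(W[...,2]>.01)&(W[...,2]<.07)&(abs(W[...,0]-.42)<.03)&(abs(W[...,1]-.026)<.03)
q=W[m]; t=q[q[:,2]>.043]; print(len(q),len(t),q.min(0).round(4),q.max(0).round(4),'top ext',t.min(0).round(4),t.max(0).round(4),((t.min(0)+t.max(0))/2).round(4))
a,b=np.nonzero(m); print('pix',b.min(),b.max(),a.min(),a.max())
E
```

```text
clock: 21.4
eef_pos: [0.4184, 0.0255, 0.1966]
tool_rot: [0.682, 0.732, -0.001, -0.001]
ft_force: [-0.1, 0.3, 0.1]
grip_width: 0.0403
grasp_force: 0.0
[0.41840553 0.02547815 0.19659016] [ 0.06  0.1  -0.26  1.21  0.    1.56]
331 189 [0.4105 0.0169 0.0102] [0.428  0.0342 0.0523] top ext [0.4105 0.0169 0.0431] [0.428  0.034  0.0523] [0.4192 0.0254 0.0477]
pix 271 288 182 204
```

```bash
python3 -m jog '[{"y": 0.001,"z": 0.06,"finger_gap": 0.045},{"y": 0.001,"z": 0.12,"finger_gap": 0.045},{"y": 0.001,"z": 0.16,"finger_gap": 0.045},{"y": 0.001,"z": 0.18,"finger_gap": 0.045},{"y": 0.001,"z": 0.186,"finger_gap": 0.045},{"y": 0.001,"z": 0.186,"finger_gap": 0.045},{"y": 0.001,"z": 0.186,"finger_gap": 0},{"y": 0.001,"z": 0.186,"finger_gap": 0},{"y": 0.001,"z": 0.186,"finger_gap": 0},{"y": 0.001,"z": 0.186,"finger_gap": 0}]'; python3 -m jog '[{"finger_gap": 0},{"finger_gap": 0},{"z": -0.01,"finger_gap": 0},{"z": -0.04,"finger_gap": 0},{"z": -0.09,"finger_gap": 0},{"z": -0.12,"finger_gap": 0},{"z": -0.12,"finger_gap": 0}]'
python3 - <<'E'
from h import *
go([.626,.1937,.13],.069)
E
```

```text
clock: 22.7
eef_pos: [0.4216, 0.0257, 0.0131]
tool_rot: [0.682, 0.731, 0.001, 0.001]
ft_force: [-1.1, -0.4, 6.0]
grip_width: 0.0169
grasp_force: 58.4
clock: 23.58
eef_pos: [0.4227, 0.0257, 0.135]
tool_rot: [0.682, 0.731, 0.003, 0.003]
ft_force: [-0.5, -0.3, -1.5]
grip_width: 0.0163
grasp_force: 58.6
rot [ 0.008 -0.    -0.   ] shift [0.1535 0.2143 0.0066] at [0.4227 0.0257 0.135 ] j6 [ 0.06  0.16 -0.36  1.04  0.    1.56]
```

```bash
python3 -m jog '[{"ax": 0.004,"x": 0.035,"y": 0.05,"finger_gap": 0},{"ax": 0.008,"x": 0.07,"y": 0.1,"finger_gap": 0},{"ax": 0.008,"x": 0.11,"y": 0.15,"finger_gap": 0},{"ax": 0.008,"x": 0.14,"y": 0.195,"finger_gap": 0},{"ax": 0.008,"x": 0.1535,"y": 0.2143,"z": 0.0066,"finger_gap": 0},{"ax": 0.008,"x": 0.1535,"y": 0.2143,"z": 0.03,"finger_gap": 0},{"ax": 0.008,"x": 0.1535,"y": 0.2143,"z": 0.06,"finger_gap": 0},{"ax": 0.008,"x": 0.1535,"y": 0.2143,"z": 0.085,"finger_gap": 0},{"ax": 0.008,"x": 0.1535,"y": 0.2143,"z": 0.095,"finger_gap": 0},{"ax": 0.008,"x": 0.1535,"y": 0.2143,"z": 0.095,"finger_gap": 0}]'
python3 - <<'E'
from h import *
go([.626,.1937,.033],.069); print(get_obs()['ft_force'])
E
```

```text
clock: 24.82
eef_pos: [0.6228, 0.1932, 0.0359]
tool_rot: [0.682, 0.731, -0.004, -0.003]
ft_force: [0.6, -0.5, -0.2]
grip_width: 0.0166
grasp_force: 58.8
rot [-0.01   0.001 -0.   ] shift [0.0003 0.0032 0.0028] at [0.6228 0.1932 0.0359] j6 [0.3  0.68 0.17 1.07 0.   1.8 ]
[ 0.62366078 -0.45369298 -0.19505844]
```

```bash
python3 -m jog '[{"ax": -0.01,"y": 0.003,"z": 0.001,"finger_gap": 0},{"ax": -0.01,"y": 0.003,"z": 0.002,"finger_gap": 0},{"ax": -0.01,"y": 0.003,"z": 0.003,"finger_gap": 0},{"ax": -0.01,"y": 0.003,"z": 0.0035,"finger_gap": 0},{"ax": -0.01,"y": 0.003,"z": 0.0035,"finger_gap": 0}]'
```

```text
clock: 25.45
eef_pos: [0.6268, 0.1937, 0.0338]
tool_rot: [0.682, 0.731, 0.001, 0.001]
ft_force: [-0.1, -1.0, -1.6]
grip_width: 0.017
grasp_force: 58.8
```

```bash
python3 -m jog '[{"z": 0.001,"finger_gap": 0},{"z": 0.002,"finger_gap": 0},{"z": 0.002,"finger_gap": 0}]'
```

```text
clock: 25.82
eef_pos: [0.6268, 0.1938, 0.0322]
tool_rot: [0.682, 0.731, 0.001, 0.001]
ft_force: [-2.2, -0.2, 3.1]
grip_width: 0.0165
grasp_force: 58.9
```

```bash
python3 -m jog '[{"finger_gap": 0.022},{"finger_gap": 0.03},{"finger_gap": 0.04},{"finger_gap": 0.04},{"z": -0.03,"finger_gap": 0.04},{"z": -0.08,"finger_gap": 0.04},{"z": -0.13,"finger_gap": 0.085},{"z": -0.17,"finger_gap": 0.085},{"z": -0.17,"finger_gap": 0.085}]'
python3 - <<'E'
from h import *
import pickle
o=get_obs(); c=imaging.calibration('wrist'); p,d=imaging.camera('wrist'); pickle.dump((c,p,d),open('pics/w12.pkl','wb')); cv2.imwrite('pics/w12.png',p[:,:,::-1])
W=cloud(c,d); L=TR.inv().apply((W-[.626,.1937,.014]).reshape(-1,3)).reshape(W.shape)
m=(abs(L[...,0])<.03)&(abs(L[...,1])<.022)&(L[...,2]>.012)&(L[...,2]<.09); q=L[m]; t=q[q[:,2]>.05]
print('pin plate frame',len(q),len(t),q.max(0).round(4),((t.min(0)+t.max(0))/2).round(4),t.max(0)-t.min(0))
m=(abs(W[...,0]-.394)<.045)&(abs(W[...,1]-.242)<.045)&(W[...,2]>.045)&(W[...,2]<.06); t=W[m]; lo,hi=np.percentile(t,[.5,99.5],axis=0); print('piston',len(t),((lo+hi)/2).round(4),hi-lo,np.median(t[:,2]))
go([.394,.242,.2],.069)
E
```

```text
clock: 26.95
eef_pos: [0.6287, 0.1944, 0.2068]
tool_rot: [0.682, 0.731, 0.005, 0.003]
ft_force: [1.2, 0.3, -1.4]
grip_width: 0.0852
grasp_force: 0.0
pin plate frame 355 186 [0.0083 0.0086 0.057 ] [-0.0004  0.      0.0536] [0.0168264  0.01678245 0.00689972]
piston 3300 [0.3938 0.2424 0.0505] [0.05768903 0.05696583 0.00742317] 0.05165160599884713
rot [ 0.008 -0.001 -0.   ] shift [ 0.0639 -0.2295  0.0023] at [0.6274 0.194  0.2039] j6 [ 0.3   0.57  0.42  1.42 -0.    1.8 ]
```

```bash
python3 -m jog '[{"ax": 0.008,"x": 0.018,"y": -0.06,"finger_gap": 0.085},{"ax": 0.008,"x": 0.036,"y": -0.12,"finger_gap": 0.085},{"ax": 0.008,"x": 0.052,"y": -0.18,"finger_gap": 0.085},{"ax": 0.008,"x": 0.064,"y": -0.23,"z": 0.02,"finger_gap": 0.085},{"ax": 0.008,"x": 0.064,"y": -0.23,"z": 0.06,"finger_gap": 0.085},{"ax": 0.008,"x": 0.064,"y": -0.23,"z": 0.08,"finger_gap": 0.085},{"ax": 0.008,"x": 0.064,"y": -0.23,"z": 0.08,"finger_gap": 0.085},{"ax": 0.008,"x": 0.064,"y": -0.23,"z": 0.08,"finger_gap": 0.085}]'
python3 - <<'E'
from h import *
o=get_obs(); c=imaging.calibration('wrist'); p,d=imaging.camera('wrist')
W=cloud(c,d); m=(abs(W[...,0]-.394)<.045)&(abs(W[...,1]-.242)<.045)&(W[...,2]>.045)&(W[...,2]<.06)&(p.min(2)>90); t=W[m]; lo,hi=np.percentile(t,[.5,99.5],axis=0); print('piston',len(t),((lo+hi)/2).round(4),hi-lo,np.median(t[:,2]))
go([.3938,.2424,.012],.069)
E
```

```text
clock: 28.0
eef_pos: [0.3927, 0.2416, 0.121]
tool_rot: [0.682, 0.731, -0.002, -0.002]
ft_force: [0.2, -0.2, 0.7]
grip_width: 0.0853
grasp_force: 0.0
piston 4680 [0.3922 0.2431 0.0511] [0.05670773 0.05732089 0.00559463] 0.051830092086494944
rot [-0.004 -0.    -0.   ] shift [0.0004 0.0011 0.1094] at [0.3932 0.2419 0.1214] j6 [ 0.55  0.25 -0.28  1.04  0.    2.05]
```

```bash
python3 -m jog '[{"x": 0.001,"z": 0.04,"finger_gap": 0.085},{"x": 0.001,"z": 0.08,"finger_gap": 0.085},{"x": 0.001,"z": 0.1,"finger_gap": 0.085},{"x": 0.001,"z": 0.109,"finger_gap": 0.085},{"x": 0.001,"z": 0.109,"finger_gap": 0.085},{"x": 0.001,"z": 0.109,"finger_gap": 0.05},{"x": 0.001,"z": 0.109,"finger_gap": 0.05},{"x": 0.001,"z": 0.109,"finger_gap": 0.04},{"x": 0.001,"z": 0.109,"finger_gap": 0.04}]'; python3 -m jog '[{"finger_gap": 0.04},{"z": -0.01,"finger_gap": 0.04},{"z": -0.03,"finger_gap": 0.04},{"z": -0.06,"finger_gap": 0.04},{"z": -0.1,"finger_gap": 0.04},{"z": -0.12,"finger_gap": 0.04},{"z": -0.12,"finger_gap": 0.04}]'
python3 - <<'E'
from h import *
go([.6222,.2486,.13],.069)
o=get_obs();c=imaging.calibration('wrist'); p,d=imaging.camera('wrist'); R0=Ro.from_quat(o['tool_rot'])
W=R0.inv().apply((cloud(c,d)-o['eef_pos']).reshape(-1,3)).reshape(420,560,3)
m=(p.min(2)>90)&(abs(W[...,2]+.04)<.02)&(abs(W[...,1])<.04)&(abs(W[...,0])<.04); q=W[m]; print(m.sum(),np.percentile(q,[.5,50,99.5],axis=0).round(4))
E
```

```text
clock: 29.18
eef_pos: [0.3931, 0.2434, 0.0135]
tool_rot: [0.682, 0.731, -0.0, -0.001]
ft_force: [-0.6, -0.5, 5.9]
grip_width: 0.0589
grasp_force: 64.2
clock: 30.05
eef_pos: [0.3937, 0.2434, 0.1339]
tool_rot: [0.682, 0.731, 0.0, -0.001]
ft_force: [0.1, -0.3, -2.8]
grip_width: 0.0589
grasp_force: 65.1
rot [-0.001 -0.002 -0.   ] shift [-0.0106  0.2283  0.0037] at [0.3937 0.2434 0.1339] j6 [ 0.55  0.24 -0.26  1.07  0.    2.05]
15406 [[-0.0189 -0.0351 -0.0428]
 [ 0.0067 -0.0006 -0.038 ]
 [ 0.029   0.0338 -0.021 ]]
```

```bash
python3 -m jog '[{"x": -0.003,"y": 0.05,"finger_gap": 0.04},{"x": -0.005,"y": 0.1,"finger_gap": 0.04},{"x": -0.008,"y": 0.15,"finger_gap": 0.04},{"x": -0.01,"y": 0.2,"finger_gap": 0.04},{"x": -0.0106,"y": 0.2283,"finger_gap": 0.04},{"x": -0.0106,"y": 0.2283,"z": 0.02,"finger_gap": 0.04},{"x": -0.0106,"y": 0.2283,"z": 0.05,"finger_gap": 0.04},{"x": -0.0106,"y": 0.2283,"z": 0.075,"finger_gap": 0.04},{"x": -0.0106,"y": 0.2283,"z": 0.09,"finger_gap": 0.04},{"x": -0.0106,"y": 0.2283,"z": 0.09,"finger_gap": 0.04}]'
python3 - <<'E'
from h import *
go([.6222,.2486,.0335],.069)
E
```

```text
clock: 31.35
eef_pos: [0.6189, 0.2471, 0.0382]
tool_rot: [0.682, 0.731, -0.004, -0.003]
ft_force: [-0.5, -1.4, -2.3]
grip_width: 0.0588
grasp_force: 65.8
rot [-0.01   0.001 -0.   ] shift [0.0012 0.0035 0.0047] at [0.6189 0.2471 0.0382] j6 [0.38 0.7  0.22 1.1  0.   1.88]
```

```bash
python3 -m jog '[{"ax": -0.005,"x": 0.001,"y": 0.001,"z": 0.001,"finger_gap": 0.04},{"ax": -0.005,"x": 0.001,"y": 0.002,"z": 0.002,"finger_gap": 0.04},{"ax": -0.005,"x": 0.001,"y": 0.002,"z": 0.0035,"finger_gap": 0.04},{"ax": -0.005,"x": 0.001,"y": 0.002,"z": 0.0035,"finger_gap": 0.04},{"ax": -0.005,"x": 0.001,"y": 0.002,"z": 0.0035,"finger_gap": 0.04}]'
python3 - <<'E'
from h import *
go([.6222,.2486,.0325],.069); print(get_obs()['ft_force'])
E
```

```text
clock: 31.98
eef_pos: [0.6226, 0.249, 0.0376]
tool_rot: [0.682, 0.731, 0.0, 0.0]
ft_force: [0.1, -0.1, -2.3]
grip_width: 0.059
grasp_force: 65.8
rot [ 0. -0. -0.] shift [-0.0004 -0.0004  0.0051] at [0.6226 0.249  0.0376] j6 [0.38 0.71 0.22 1.09 0.   1.88]
[ 0.06463625 -0.07561682 -2.2557005 ]
```

```bash
python3 -m jog '[{"z": 0.001,"finger_gap": 0.04},{"z": 0.002,"finger_gap": 0.04},{"z": 0.003,"finger_gap": 0.04},{"z": 0.004,"finger_gap": 0.04},{"z": 0.0045,"finger_gap": 0.04},{"z": 0.0045,"finger_gap": 0.04}]'
```

```text
clock: 32.72
eef_pos: [0.6226, 0.249, 0.0328]
tool_rot: [0.682, 0.731, 0.0, -0.0]
ft_force: [-0.0, 0.0, -1.8]
grip_width: 0.0586
grasp_force: 65.8
```

```bash
python3 -m jog '[{"z": 0.0007,"finger_gap": 0.04},{"z": 0.0014,"finger_gap": 0.04},{"z": 0.0014,"finger_gap": 0.04}]'
```

```text
clock: 33.1
eef_pos: [0.6227, 0.249, 0.0326]
tool_rot: [0.682, 0.731, 0.0, 0.0]
ft_force: [-2.5, -0.7, 4.4]
grip_width: 0.0588
grasp_force: 66.3
```

Contact is felt, so I'll release, rise clear and take a final look.

```bash
python3 -m jog '[{"finger_gap": 0.066},{"finger_gap": 0.078},{"finger_gap": 0.085},{"finger_gap": 0.085},{"z": -0.03,"finger_gap": 0.085},{"z": -0.08,"finger_gap": 0.085},{"z": -0.13,"finger_gap": 0.085},{"x": -0.05,"y": -0.05,"z": -0.17,"finger_gap": 0.085},{"x": -0.05,"y": -0.05,"z": -0.17,"finger_gap": 0.085},{"x": -0.05,"y": -0.05,"z": -0.17,"finger_gap": 0.085}]'
python3 - <<'E'
from h import *
o=get_obs(); c=imaging.calibration('wrist'); p,d=imaging.camera('wrist'); cv2.imwrite('pics/w13.png',cv2.resize(p[:,:,::-1],None,fx=1.42,fy=1.42,interpolation=cv2.INTER_CUBIC))
W=cloud(c,d); L=TR.inv().apply((W-[.626,.1937,.014]).reshape(-1,3)).reshape(W.shape)
def ext(n,x0,x1,y0,y1,z0,z1,k=True):
    m=(L[...,0]>x0)&(L[...,0]<x1)&(L[...,1]>y0)&(L[...,1]<y1)&(L[...,2]>z0)&(L[...,2]<z1)&k; q=L[m]; lo,hi=np.percentile(q,[.5,99.5],axis=0); print(n,len(q),((lo+hi)/2).round(4),(hi-lo).round(4),np.median(q[:,2]).round(4))
ext('piston',-.05,.05,.015,.1,.05,.065); ext('pin',-.02,.02,-.015,.015,.05,.06); ext('rod',-.068,.068,-.1,-.02,.014,.035,p.max(2)<110)
b=p.min(2)>180
for n,x0,x1,y0,y1 in(('FL',-.088,-.072,.04,.1),('FR',-.088,-.072,-.1,-.04),('BL',.05,.065,.02,.1)): ext(n,x0,x1,y0,y1,-.005,.015,b)
E
```

```text
clock: 34.35
eef_pos: [0.5763, 0.1951, 0.2026]
tool_rot: [0.683, 0.731, 0.001, 0.0]
ft_force: [0.5, 1.1, -0.7]
grip_width: 0.085
grasp_force: 0.0
piston 3347 [-0.0005  0.0551  0.0562] [0.0569 0.0567 0.0059] 0.0568
pin 197 [-0.0004  0.0003  0.0534] [0.0165 0.0163 0.0065] 0.055
rod 1256 [ 0.0006 -0.0527  0.0204] [0.1229 0.0453 0.0123] 0.0226
FL 772 [-0.08    0.0701  0.0054] [0.0157 0.0581 0.0036] 0.0055
FR 618 [-0.08   -0.0699  0.0054] [0.0158 0.0592 0.0034] 0.0053
BL 632 [0.0575 0.0605 0.0037] [0.0149 0.0789 0.0067] 0.0052
```

View pics/w13.png

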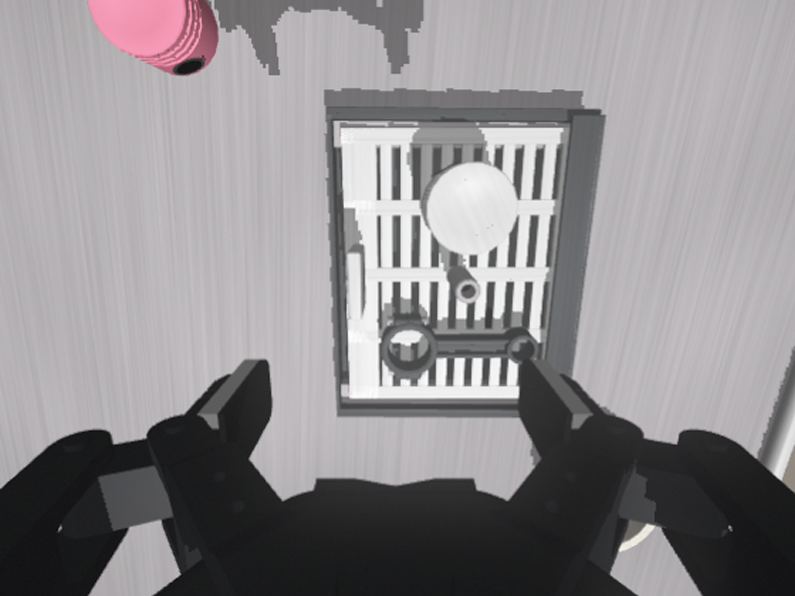

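The piston (472,208), the pin (467,290) and the rod (410,345 to 522,345, big end towards the grip) all stand in place. The plate is flat, and the robot is clear and at rest.

```bash
python3 -c "from workcell import workorder; print(workorder.job_done())"
```

```text
the job is handed in; nothing more can be done
None
```

The job is handed in at about 34 s of 99: the plate is home and flat under the lip, with the piston, gudgeon pin and connecting rod on it, each within about 4 mm of its target by the last look; the hand-in gave no verdict.

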